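# Hold a blank home under the fence lip of a drill press

## Task

Get the pale, undrilled wooden blank ready for drilling: lay it flat on the drill press's plywood table and push it back under the lip until it is fully home along both parts of the fence and its left end is against the yellow end stop. Finish holding it there: do not let go, and keep pressing it firmly against both the fence and the stop while the program ends. Do not touch the drill head, chuck or bit, and leave the dark finished blank and the glue bottle where they are.

Things in the scene. Friction and masses are not known exactly. Their poses are not given: they have to be found in the camera images.
- blank_mid (a point): centre (half-way up) of the pale wooden blank, 40 wide (x) x 320 long (y) x 20 mm thick (z), about 0.14 kg, a pencilled cross near each end; it lies flat, loose on the bench. It is symmetrical: either end may go to the stop, either face up.
- corner (a point): corner on the drill press where fence face, end stop face and plywood table top meet. Axes turn with the press: x back towards the column (fence face is x = 0), y left (stop face is y = 0), z up (table top is z = 0, 48 mm above the bench). Blank home: its centre at x -20, y -160, z +10 mm, its length along y. The table spans x -140 to +80, y -360 to +100 mm.
- fence: rigid fence on the plywood table, origin and axes as corner. Two blocks, y = +55 to -185 and y = -275 to -335 mm; the 90 mm gap between them is open to the rear, room for a finger behind the blank. Block faces at x = 0; an aluminium lip on each overhangs 10 mm towards -x, its underside 23 mm, its top 31 mm above the table.
- stop: yellow rigid end stop in front of the fence, origin and axes as corner: x -51 to -1, y 0 to +26, 31 mm high; its clamp over the fence 38 to 42 mm high.
- drill_head: blue drill head with chuck and bit, fixed. Origin on the bench under the bit, axes as corner; the bit is at x -20, y -40 mm from the corner. Bit 8 mm thick, tip 74 mm above the plywood table; chuck 42 mm thick, from 132 mm above the table; housing 135 mm wide (y), from 272 mm above the table, reaching 105 mm in front of the bit.
- finished: the already drilled blank: dark brown, same size as the pale one (40 x 320 x 20 mm), a hole near each end; origin at the centre of its underside, y along its length. Leave alone.
- glue: white glue bottle with blue band and orange cap, 60 mm across, 140 mm high; origin at the centre of its foot. Leave alone.
- blank: the same pale blank; origin at the centre of its underside, axes as blank_mid

How it is judged:
By the outcome, as a careful person would: the job done as asked, in the order asked, and still so for the second after the job is handed in, while the arm keeps its last pose, push and grip.
It also fails if it takes over 61 s, if anything falls off the work surface, if the arm or the gripper's body presses on something with over 40 N, if the wrist force passes 120 N, or if a joint passes its speed limit or range.

## Robot

A 7-joint arm with a two-finger parallel gripper is mounted at the origin on the work surface. World frame = base frame: x ahead of the robot, y to its left, z up, the work surface at z = 0. Lengths are in m, angles in rad, forces in N, time in s.
With the tool pointing down it reaches from about 0.425 to 0.925 m from the base axis. Payload 6.8 kg.
Tool frame: the origin (TCP) lies midway between the tips of the shut fingers; the grasp point (between the pads) lies 19 mm behind it; z points along the fingers, x is the direction in which the jaws open and shut, and the axes are right-handed (so a half turn about z gives the same grasp; the last joint's range is limited). The gripper opens to 88 mm and grips with 3 to 60 N. Pads are 20 mm wide; open, the fingers measure 115 mm over their backs; the gripper's body (75 mm by 178 mm) begins 61 mm behind the grasp point.
Start: joints at [1.025, 0.477, 0.022, 1.555, -0.011, 1.109, -0.083], TCP at [0.286, -0.611, 0.223] pointing down, gripper open.
Joint ranges: [-2.96, 2.96], [-0.34, 2.1], [-1.41, 1.46], [0.24, 2.44], [-1.37, 4.51], [0.17, 1.92], [-2.96, 2.96]. Speed limits (rad/s): [2.39, 2.39, 3.14, 3.14, 3.14, 3.14, 3.14].

## Interface

Orientations are given as a unit quaternion [w, x, y, z].
In Python, from plant import env, read_camera gives the robot as it stands. The module is installed in compiled form; this text tells all that it offers.
- The arm moves only by the tool arm_command, never from a script. Its argument "moves" is a list of rows, each a list of 7 numbers: the opening, from 0 (shut) to 1 (fully open), then the shift along the tool's x, y, z as a fraction of full scale, then the turn, a rotation vector about the tool's x, y, z as a fraction of full scale. In form: [[jaw, dx, dy, dz, wx, wy, wz], ...]. A call has 1 to 5 rows; each row shifts and turns the commanded pose from where the row before left it, along the tool's axes as they then stand; what a row does not reach is not made up. Full scale, the value 1, is 0.8 m for a shift and pi rad for a turn. A row lasts 1/10 s, in which the tool goes at most 50 mm and 8.59 degrees, less where a joint would pass 70% of its speed; a pose out of reach is approached as far as the arm can. A call with a number of a shift or a turn outside -1 to 1 is refused whole. A call with a gripper value outside its range is refused whole. The fingers move at their own pace and stop on an object; "force" is the grip in N (left out, the last holds). Time passes only in rows, so rows that do not move let the fingers close. It gives the time, the measured TCP pose, the force and the opening at its end, in the units of the state.
- env.read_state(): the state, without advancing time (a new reading comes with each control period).
- read_camera(name): name is "scene" or "top" or "wrist"; returns a dict with "frame" (400x640x3 uint8, red, green, blue), "mtx" (3x3 intrinsics, pixels), "world_from_camera" (4x4, takes a point from camera to world coordinates). Camera axes: x right, y up, looking along -z (the intrinsics and any distortion apply to the point x, -y, -z); pixel columns grow to the right and rows downward; lengths in m; the calibration is good to about 2 mm. A picture is of the moment at which its call begins. There is no depth.
- env.sign_off(): hands the job in, once; it reports no verdict.
The state is a dict: "time_s": time; "q": joint angles; "qd": joint speeds; "tau": joint torques, N m; "eef_pos": TCP position; "tcp_rot": TCP orientation; "force": force on the tool from outside, world axes, zero at the start; "moment": the same for the moment, N m; "finger_gap": finger opening in m.
Only numpy, scipy, OpenCV 4.12 (cv2) and the standard library are available. Lean on these libraries where they do the work, as an engineer would, in place of code of your own. Each camera call takes 0.05 s, during which the arm holds its last target.

## Working session

There is one attempt and no reset: what is moved stays moved. The work goes in short steps, Python scripts to look and compute and a tool call to move; the robot and the scene stay as the last step left them, time stands still between calls to the robot, and variables do not carry over. Pictures are saved under pics/ and viewed, and the job is handed in when it is done.

Besides the shell and the picture viewer there is one more tool, called after "Emit:" in YAML: its name, and indented under it one key for each argument. arm_command: Moves the arm, as the interface text tells. Shift numbers are shares of 0.8 m and turn numbers shares of pi rad, none past 1 either way. Its arguments: {"type":"object","properties":{"moves":{"type":"array","items":{"type":"array","items":{"type":"number","minimum":-1,"maximum":1}}},"force":{"type":"number"}},"required":["moves"]}

```bash
mkdir -p pics; ls
cat > h.py <<'E'
import numpy as np, cv2, json
from plant import env, read_camera
def snap(name, fn):
    d=read_camera(name); cv2.imwrite('pics/'+fn+'.png', d['frame'][:,:,::-1])
    np.savez('pics/'+fn+'.npz', frame=d['frame'], K=np.array(d['mtx']), T=np.array(d['world_from_camera'])); return d
def load(fn): return np.load('pics/'+fn+'.npz')
def pix2w(fn,u,v,z):
    d=load(fn); K=d['K'];T=d['T']
    r=np.linalg.inv(K)@np.array([u,v,1.]); r=T[:3,:3]@np.array([r[0],-r[1],-r[2]]); o=T[:3,3]
    return o+r*(z-o[2])/r[2]
def w2pix(fn,p):
    d=load(fn); T=d['T']; c=np.linalg.inv(T)@np.append(p,1); q=d['K']@np.array([c[0],-c[1],-c[2]]); return q[:2]/q[2]
def crop(fn,u0,v0,u1,v1,s,out):
    im=cv2.imread('pics/'+fn+'.png')[v0:v1,u0:u1]; cv2.imwrite('pics/'+out+'.png', cv2.resize(im,None,fx=s,fy=s,interpolation=cv2.INTER_CUBIC))
E
python3 - <<'E'
from h import *
for n in ['scene','top','wrist']:
    d=snap(n,n+'0'); print(n, d.keys(), np.round(d['mtx'],1).tolist(), np.round(d['world_from_camera'],3).tolist())
print(env.read_state())
E
```

```text
pics
scene dict_keys(['frame', 'mtx', 'world_from_camera']) [[378.1, 0.0, 315.4], [0.0, 378.1, 203.1], [0.0, 0.0, 1.0]] [[0.831, -0.531, 0.164, 0.755], [0.556, 0.79, -0.257, -0.216], [0.007, 0.305, 0.952, 1.012], [0.0, 0.0, 0.0, 1.0]]
top dict_keys(['frame', 'mtx', 'world_from_camera']) [[438.4, 0.0, 320.1], [0.0, 438.4, 200.7], [0.0, 0.0, 1.0]] [[0.056, 0.977, -0.207, 0.315], [-0.998, 0.054, -0.015, 0.024], [-0.003, 0.207, 0.978, 1.303], [0.0, 0.0, 0.0, 1.0]]
wrist dict_keys(['frame', 'mtx', 'world_from_camera']) [[360.7, 0.0, 321.5], [0.0, 360.7, 200.6], [0.0, 0.0, 1.0]] [[0.425, 0.863, 0.274, 0.362], [-0.905, 0.406, 0.127, -0.575], [-0.001, -0.302, 0.953, 0.385], [0.0, 0.0, 0.0, 1.0]]
{'time_s': 0.15, 'q': array([ 1.02489558,  0.47759504,  0.02237004,  1.55617635, -0.01149237,
        1.10931192, -0.08308149]), 'qd': array([-0.00144987, -0.0012625 ,  0.00042836, -0.00274939, -0.00011796,
       -0.00084899,  0.00240213]), 'tau': array([ 2.50444107e-03, -5.83291805e+01,  1.53660748e+00, -2.72872978e+01,
       -5.42577147e-02,  1.44578278e-02,  1.00675347e-04]), 'eef_pos': array([ 0.28595534, -0.6109412 ,  0.22193598]), 'tcp_rot': array([-3.17254680e-04,  8.43790728e-01, -5.36671914e-01, -6.02668254e-04]), 'force': array([-0.90125614, -0.39696852,  0.11006424]), 'moment': array([ 0.01098307, -0.03370388,  0.04587433]), 'finger_gap': 0.08779924985232333}
```

View pics/scene0.png

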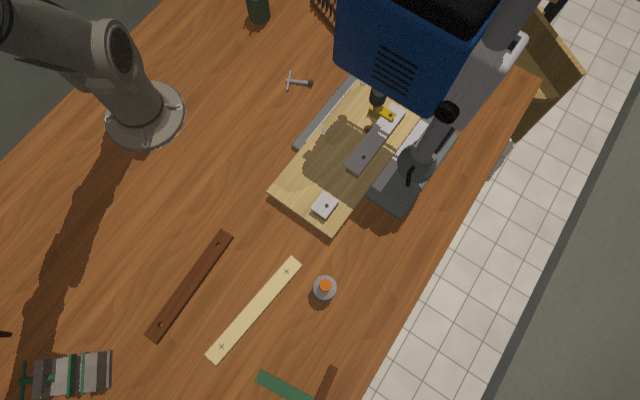

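View pics/top0.png

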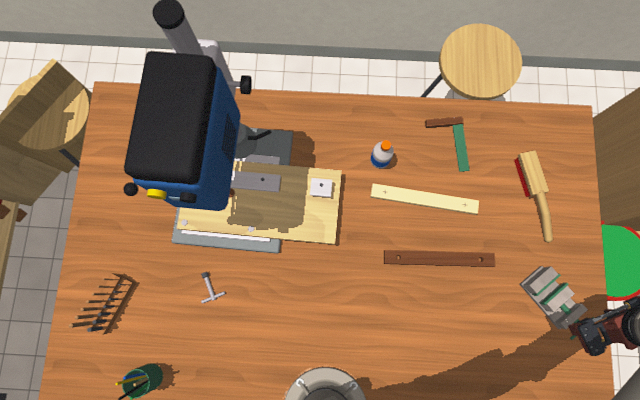

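View pics/wrist0.png

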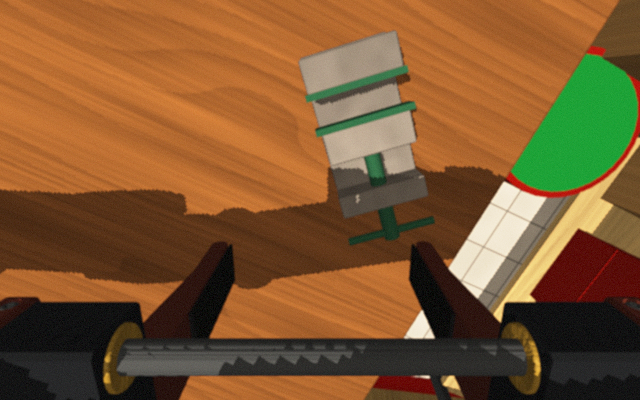

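The scene view shows the pale blank running from about (210,360) to (297,260), the dark blank left of it, the glue at (325,288) and the plywood table at (270-420, 80-240). In the top view the blank runs from (372,190) to (479,207) and the table corners are near (341,170) and (336,243). I'll enlarge these for exact points.

Run:
```python
from h import *
crop('top0',165,130,365,260,4,'tA'); crop('top0',350,130,510,280,4,'tB')
crop('scene0',260,70,450,245,4,'sA'); crop('scene0',190,240,350,370,4,'sB')
```

```text
(no output)
```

View pics/tA.png

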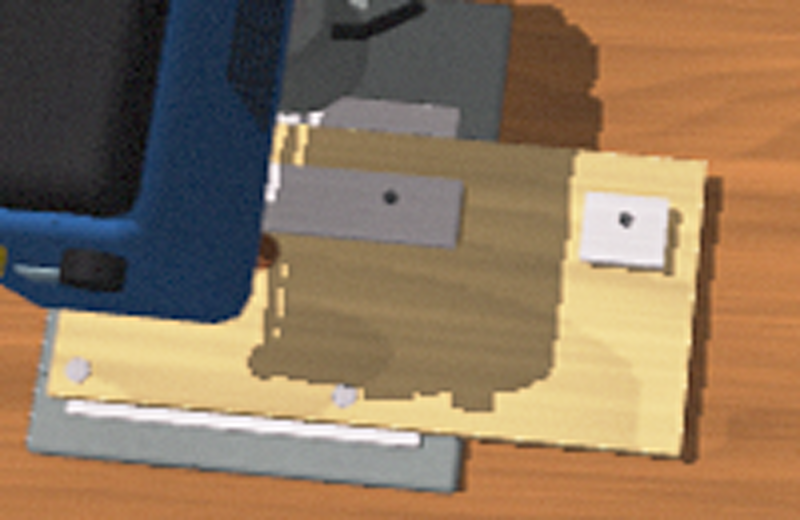

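View pics/tB.png

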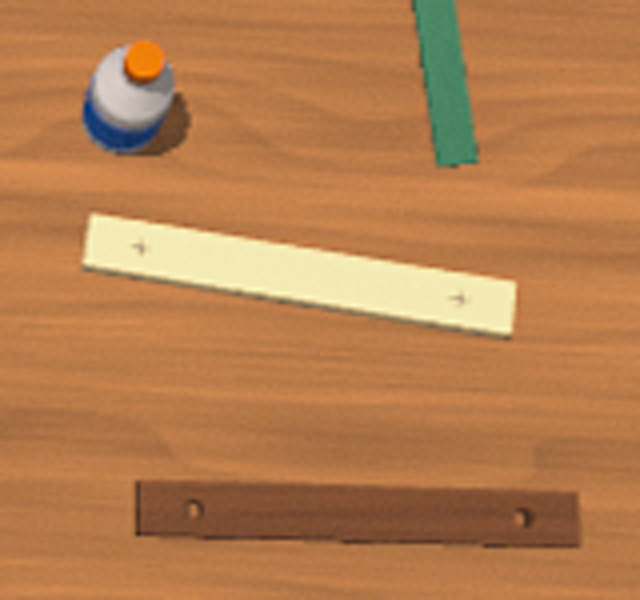

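View pics/sA.png

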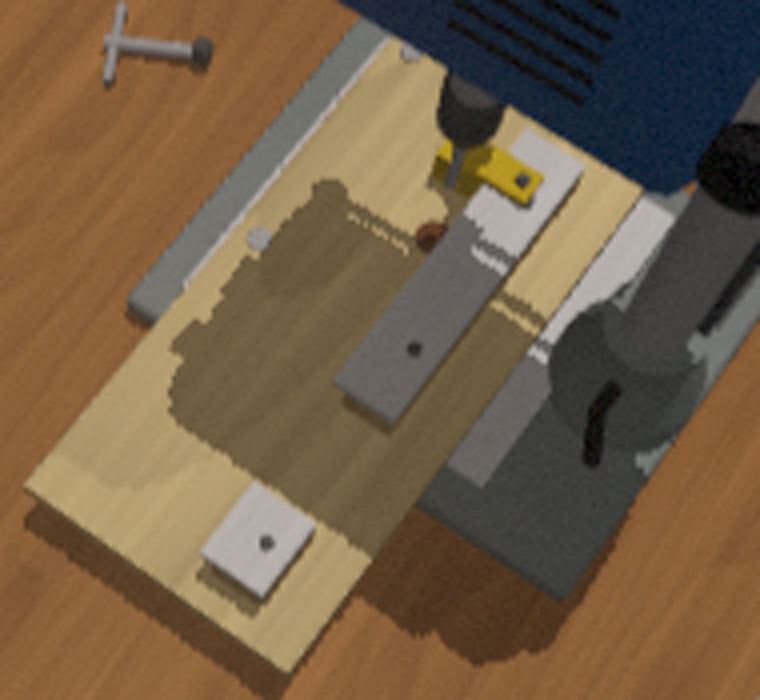

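View pics/sB.png

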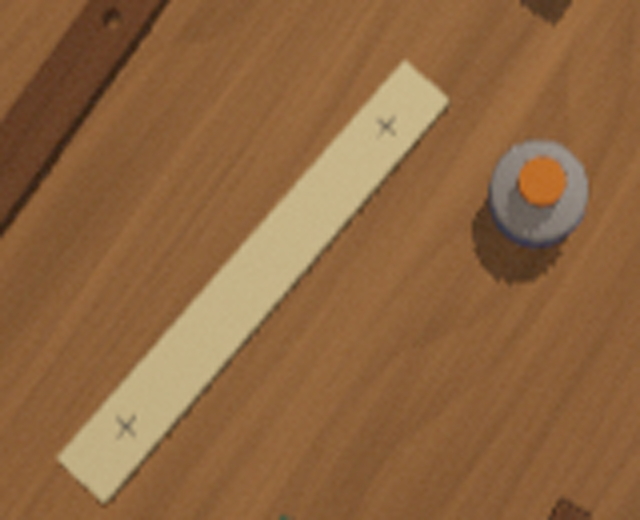

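```bash
cat > fit.py <<'E'
from h import *
from scipy.optimize import least_squares
def A(p,o,s=4): return (p[0]/s+o[0]-.375,p[1]/s+o[1]-.375)
def pose(par,P):
    x,y,t=par; c,s=np.cos(t),np.sin(t); return np.array([x+c*P[0]-s*P[1], y+s*P[0]+c*P[1], P[2]])
def fit(obs,x0,cams=('top0','scene0')):
    out={}
    for sel in [cams]+[(c,) for c in cams]:
        oo=[o for o in obs if o[0] in sel]
        f=lambda par: np.concatenate([w2pix(o[0],pose(par,o[1]))-o[2] for o in oo])
        r=least_squares(f,x0,loss='soft_l1'); print(sel,np.round(r.x,4),'deg',round(np.degrees(r.x[2]),2)); print(np.round(r.fun.reshape(-1,2),1).tolist())
        out[sel]=r.x
    return out
E
python3 - <<'E'
from fit import *
t=(165,130); s=(260,70); m=.001; b=.048
def P(x,y,z): return (x*m,y*m,z*m+b)
obs=[('top0',P(80,-360,0),A((708,162),t)),('top0',P(-140,-360,0),A((682,458),t)),('top0',P(-10,-185,31),A((458,246),t)),('top0',P(-10,-275,31),A((581,261),t)),('top0',P(-10,-335,31),A((664,268),t)),('top0',P(-140,100,0),A((48,395),t)),
('scene0',P(-140,-360,0),A((25,487),s)),('scene0',P(80,-360,0),A((290,672),s)),('scene0',P(80,100,0),A((642,188),s)),('scene0',P(-10,-335,31),A((202,552),s)),('scene0',P(-10,-275,31),A((253,483),s)),('scene0',P(-10,-185,31),A((333,383),s))]
fit(obs,[.6,.2,0.])
t=(350,130); s=(190,240)
c=[(20,160),(20,-160),(-20,-160),(-20,160)]
T=[(91,213),(517,282),(512,333),(83,267)]; S=[(449,100),(105,503),(57,458),(406,60)]
obs=[('top0',(x*m,y*m,.02),A(T[i],t)) for i,(x,y) in enumerate(c)]+[('scene0',(x*m,y*m,.02),A(S[i],s)) for i,(x,y) in enumerate(c)]
fit(obs,[.5,-.2,0.])
for (u,v) in [(146,60)]: print('glue cap',pix2w('top0',u/4+350,v/4+130,.14), pix2w('scene0',542/4+190,181/4+240,.14))
T=[(137,480),(580,492),(580,546),(137,535)]
obs=[('top0',(x*m,y*m,.02),A(T[i],t)) for i,(x,y) in enumerate(c)]
fit(obs,[.4,-.2,0.],('top0',))
E
```

```text
('top0', 'scene0') [ 0.6114  0.3481 -0.0396] deg -2.27
[[-0.4, -0.4], [-0.5, -0.8], [-1.0, 0.2], [-0.5, -0.7], [-0.4, -0.5], [-0.5, -0.1], [-1.3, 0.4], [-1.2, 1.3], [2.5, -3.2], [-1.5, 0.8], [-0.6, 0.4], [-1.0, -0.2]]
('top0',) [ 0.611   0.3463 -0.0425] deg -2.43
[[0.2, 0.1], [-0.1, -0.3], [-0.4, 0.5], [0.1, -0.3], [0.2, -0.0], [-0.1, -0.1]]
('scene0',) [ 0.6123  0.3504 -0.038 ] deg -2.18
[[-0.4, 0.1], [-0.2, 0.9], [3.1, -3.7], [-0.5, 0.4], [0.3, -0.0], [-0.1, -0.6]]
('top0', 'scene0') [ 0.6114 -0.2661 -0.1106] deg -6.34
[[-0.7, 0.1], [-1.1, -0.1], [-1.1, 0.2], [-0.6, -0.7], [-0.1, 0.1], [-0.6, 0.7], [-0.3, 0.5], [-0.8, 0.3]]
('top0',) [ 0.6111 -0.2688 -0.1065] deg -6.1
[[0.1, 0.4], [-0.2, -0.1], [-0.2, 0.1], [0.3, -0.3]]
('scene0',) [ 0.6117 -0.2647 -0.1132] deg -6.49
[[0.4, -0.1], [-0.2, 0.2], [0.1, -0.1], [-0.3, 0.0]]
glue cap [ 0.72878879 -0.13464578  0.14      ] [ 0.73258735 -0.13050729  0.14      ]
('top0',) [ 0.4349 -0.3123  0.0292] deg 1.67
[[0.2, -0.0], [-0.7, -0.1], [0.1, 0.2], [0.2, 0.0]]
('top0',) [ 0.4349 -0.3123  0.0292] deg 1.67
[[0.2, -0.0], [-0.7, -0.1], [0.1, 0.2], [0.2, 0.0]]
```

Without the back-left table point, which the drill head hides in the scene view, the two cameras agree within about 4 mm:
- **Press corner:** about (0.611, 0.348), yaw -2.3°
- **Blank:** (0.611, -0.266), yaw -6.3°
- **Glue:** (0.73, -0.133)
- **Dark blank:** (0.435, -0.312)

I'll grip the blank 70 mm right of its centre, so the rear finger drops into the fence gap. The first move turns the tool +58.6° about world z.

Emit:
arm_command:
  moves:
    - [1,0,0,0,0,0,-0.0465]
    - [1,0,0,0,0,0,-0.0465]
    - [1,0,0,0,0,0,-0.0465]
    - [1,0,0,0,0,0,-0.0465]
    - [1,0,0,0,0,0,-0.0465]

```text
time_s: 0.65
eef_pos: [0.2861, -0.6111, 0.2222]
tcp_rot: [-0.0, 0.98, -0.197, -0.0]
force: [-0.5, -0.3, -0.1]
finger_gap: 0.0877
```

Emit:
arm_command:
  moves:
    - [1,0,0,0,0,0,-0.0465]
    - [1,0,0,0,0,0,-0.0465]
    - [1,0,0,0,0,0,0]

```text
time_s: 0.95
eef_pos: [0.2859, -0.6112, 0.2222]
tcp_rot: [-0.0, 0.999, -0.055, -0.0]
force: [-0.1, 0.6, 0.8]
finger_gap: 0.0876
```

```bash
cat >> h.py <<'E'
from scipy.spatial.transform import Rotation as Ro
def st():
    s=env.read_state(); q=s['tcp_rot']; R=Ro.from_quat([q[1],q[2],q[3],q[0]]).as_matrix(); return s,R
def todo(p,yaw):
    s,R=st(); d=R.T@(np.array(p)-s['eef_pos']); Rt=Ro.from_euler('z',yaw,degrees=True).as_matrix()@np.diag([1,-1,-1.])
    w=Ro.from_matrix(R.T@Rt).as_rotvec()
    print('t',s['time_s'],'pos',np.round(s['eef_pos'],4),'F',np.round(s['force'],1),'M',np.round(s['moment'],2),'gap',round(s['finger_gap'],4),'yaw',round(np.degrees(np.arctan2(R[1,0],R[0,0])),2))
    print('tool shift units',np.round(d/.8,4),'turn units',np.round(w/np.pi,4),'mm',np.round(d*1000,1))
E
python3 -c "
from h import *
todo([.604,-.336,.12],-6.3)"
```

```text
t 0.95 pos [ 0.2859 -0.6112  0.2222] F [-0.1  0.6  0.8] M [-0.03 -0.03 -0.01] gap 0.0876 yaw -6.27
tool shift units [ 0.3577 -0.3853  0.128 ] turn units [-0.0002  0.0001  0.0002] mm [ 286.2 -308.2  102.4]
```

Emit:
arm_command:
  moves:
    - [1,0.0358,-0.0385,0.006,0,0,0]
    - [1,0.0358,-0.0385,0.006,0,0,0]
    - [1,0.0358,-0.0385,0.006,0,0,0]
    - [1,0.0358,-0.0385,0.006,0,0,0]
    - [1,0.0358,-0.0385,0.006,0,0,0]

```text
time_s: 1.45
eef_pos: [0.4465, -0.4728, 0.1984]
tcp_rot: [-0.0, 0.998, -0.058, -0.0]
force: [1.1, -0.3, -0.9]
finger_gap: 0.0877
```

Emit:
arm_command:
  moves:
    - [1,0.0358,-0.0385,0.006,0,0,0]
    - [1,0.0358,-0.0385,0.006,0,0,0]
    - [1,0.0358,-0.0385,0.006,0,0,0]
    - [1,0.0358,-0.0385,0.006,0,0,0]
    - [1,0.0358,-0.0385,0.006,0,0,0]

```text
time_s: 1.95
eef_pos: [0.6058, -0.3356, 0.1743]
tcp_rot: [0.0, 0.998, -0.058, -0.0]
force: [-0.8, -0.2, -0.1]
finger_gap: 0.088
```

Emit:
arm_command:
  moves:
    - [1,0,0,0,0,0,0]
    - [1,0,0,0,0,0,0]

```text
time_s: 2.15
eef_pos: [0.6054, -0.3353, 0.1741]
tcp_rot: [-0.0, 0.998, -0.055, -0.0]
force: [-1.1, -1.3, 0.2]
finger_gap: 0.0879
```

```bash
python3 -c "
from h import *
todo([.604,-.336,.12],-6.3)
snap('wrist','wrist1')"
```

```text
t 2.15 pos [ 0.6054 -0.3353  0.1741] F [-1.1 -1.3  0.2] M [-0.11 -0.03 -0.02] gap 0.0879 yaw -6.35
tool shift units [-0.0016  0.0011  0.0676] turn units [-0.0002  0.0003 -0.0003] mm [-1.3  0.9 54.1]
```

View pics/wrist1.png

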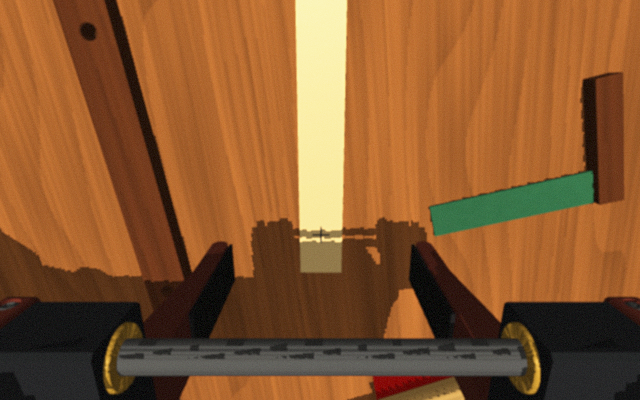

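```bash
python3 -c "
from h import *
for p in [(301,272),(342,272),(295,0),(347,0),(322,236)]: print(p,pix2w('wrist1',*p,.02))
print(w2pix('wrist1',[.6054,-.3353,.02]))"
```

```text
(301, 272) [ 0.57598144 -0.42263883  0.02      ]
(342, 272) [ 0.61613633 -0.42704366  0.02      ]
(295, 0) [ 0.60150806 -0.18497802  0.02      ]
(347, 0) [ 0.64209349 -0.18944776  0.02      ]
(322, 236) [ 0.60073163 -0.3867237   0.02      ]
[320.94470546 183.59236301]
```

The wrist view shows the pale blank centred between the jaws, with edges at columns 301 and 342 and its right end at row 272. That puts the right end at (0.596, -0.425), which matches the earlier fit. Next I descend and grip.

Emit:
arm_command:
  moves:
    - [1,0,0,0.05,0,0,0]
    - [1,0,0,0.05,0,0,0]
    - [1,0,0,0.05,0,0,0]
    - [1,0,0,0.04,0,0,0]
    - [1,0,0,0.01,0,0,0]

```text
time_s: 2.7
eef_pos: [0.6006, -0.3378, 0.0108]
tcp_rot: [-0.001, 0.998, -0.057, -0.003]
force: [0.2, 0.0, -0.1]
finger_gap: 0.0878
```

Emit:
arm_command:
  moves:
    - [1,0,0,0.006,0,0,0]
    - [1,0,0,0.006,0,0,0]
    - [1,0,0,0,0,0,0]

```text
time_s: 3.0
eef_pos: [0.6054, -0.3375, 0.0063]
tcp_rot: [0.0, 0.998, -0.056, 0.001]
force: [0.0, -0.9, -0.1]
finger_gap: 0.0878
```

```bash
python3 -c "
from h import *
todo([.6058,-.3355,.004],-6.3)"
```

```text
t 3.0 pos [ 0.6054 -0.3375  0.0063] F [ 0.  -0.9 -0.1] M [ 0.01 -0.04  0.01] gap 0.0878 yaw -6.38
tool shift units [ 0.0002 -0.0026  0.0029] turn units [ 0.0003 -0.0006 -0.0004] mm [ 0.2 -2.1  2.3]
```

Emit:
arm_command:
  moves:
    - [1,0,0,0.0025,0,0,0]
    - [0,0,0,0,0,0,0]
    - [0,0,0,0,0,0,0]
    - [0,0,0,0,0,0,0]
    - [0,0,0,0,0,0,0]
  force: 50

```text
time_s: 3.5
eef_pos: [0.6049, -0.3368, 0.0032]
tcp_rot: [0.0, 0.998, -0.055, 0.0]
force: [-0.3, -0.1, 0.1]
finger_gap: 0.0592
```

Emit:
arm_command:
  moves:
    - [0,0,0,0,0,0,0]
    - [0,0,0,0,0,0,0]
    - [0,0,0,0,0,0,0]
    - [0,0,0,0,0,0,0]
  force: 60

```text
time_s: 3.9
eef_pos: [0.6048, -0.3368, 0.0031]
tcp_rot: [-0.0, 0.998, -0.055, 0.0]
force: [0.5, -0.4, 0.1]
finger_gap: 0.0397
```

```bash
python3 -c "
from h import *
todo([.541,-.336,.084],-6.3)"
```

```text
t 3.9 pos [ 0.6048 -0.3368  0.0031] F [ 0.5 -0.4  0.1] M [-0.01 -0.05 -0.02] gap 0.0397 yaw -6.33
tool shift units [-0.0794  0.0078 -0.1012] turn units [-0.     -0.     -0.0002] mm [-63.5   6.2 -81. ]
```

The gap of 39.7 mm shows the blank is gripped. I'll lift it and shift it towards the robot, away from the glue.

Emit:
arm_command:
  moves:
    - [0,0,0,-0.01,0,0,0]
    - [0,0,0,-0.02,0,0,0]
    - [0,0,0,-0.03,0,0,0]
    - [0,0,0,-0.03,0,0,0]
    - [0,0,0,-0.02,0,0,0]

```text
time_s: 4.4
eef_pos: [0.6058, -0.3372, 0.0943]
tcp_rot: [0.001, 0.998, -0.055, 0.001]
force: [-0.0, -0.5, -1.2]
finger_gap: 0.0393
```

Emit:
arm_command:
  moves:
    - [0,-0.02,0,0,0,0,0]
    - [0,-0.03,0,0,0,0,0]
    - [0,-0.02,0,0,0,0,0.01]
    - [0,-0.01,0,0,0,0,-0.01]
    - [0,0,0,0,0,0,0]

```text
time_s: 4.9
eef_pos: [0.5399, -0.3298, 0.0918]
tcp_rot: [0.0, 0.998, -0.055, -0.0]
force: [0.8, 0.4, -1.3]
finger_gap: 0.0399
```

```bash
python3 -c "
from h import *
todo([.541,-.336,.084],-6.3)
snap('scene','scene2');snap('wrist','wrist2');crop('scene2',150,200,350,380,4,'s2')"
```

```text
t 4.9 pos [ 0.5399 -0.3298  0.0918] F [ 0.8  0.4 -1.3] M [-0.17 -0.02 -0.03] gap 0.0399 yaw -6.35
tool shift units [0.0022 0.0076 0.0097] turn units [ 0.0002  0.0002 -0.0003] mm [1.7 6.  7.8]
```

View pics/scene2.png

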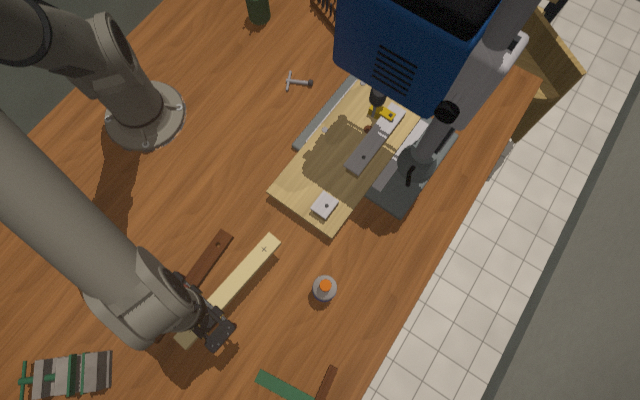

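View pics/wrist2.png

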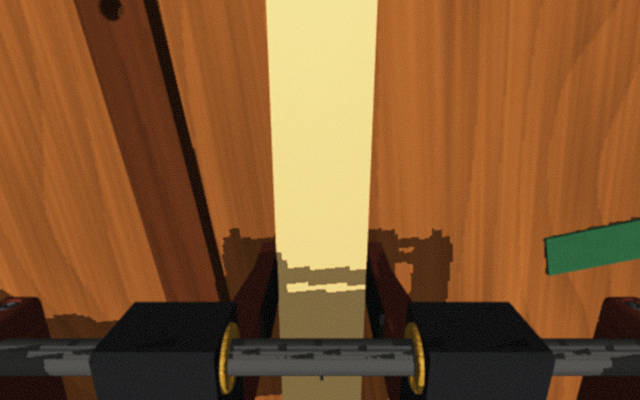

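```bash
python3 -c "
from h import *
from fit import pose
crop('scene2',230,215,310,275,8,'s2')
for z in (.1087,.09,.07):
  print(z,[np.round(w2pix('scene2',pose((.5399,-.3298,np.radians(-6.35)),(x,.2313,z))),1) for x in(-.02,.02)])"
```

```text
0.1087 [array([268.6, 231.8]), array([280.8, 242.2])]
0.09 [array([269.5, 233.6]), array([281.4, 243.8])]
0.07 [array([270.3, 235.4]), array([282.1, 245.4])]
```

View pics/s2.png

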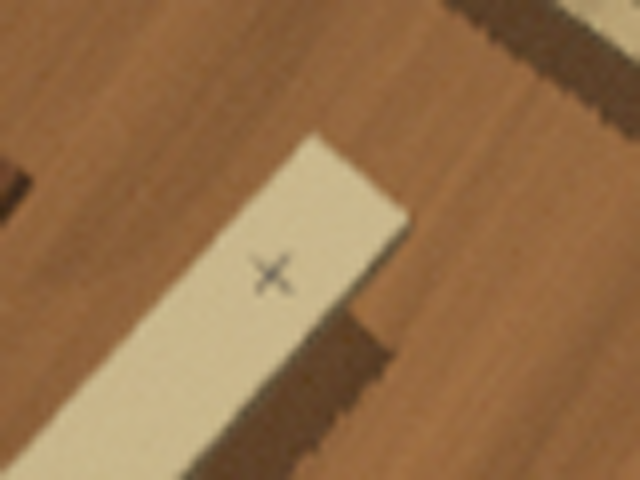

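The scene view shows the blank's far corners at (269.4,231.6) and (281.0,242.1). That matches a level blank with its top at z = 0.109, so there's no droop. Now I carry it to a point in front of the fence.

```bash
python3 -c "
from h import *
todo([.5417,.1059,.092],-2.3)"
```

```text
t 5.0 pos [ 0.5418 -0.3296  0.0918] F [-0.   0.7 -1.3] M [-0.16 -0.06 -0.  ] gap 0.0395 yaw -6.37
tool shift units [-6.04e-02 -5.41e-01 -5.00e-04] turn units [ 0.0001 -0.0004 -0.0226] mm [-4.830e+01 -4.328e+02 -4.000e-01]
```

Emit:
arm_command:
  moves:
    - [0,-0.003,-0.025,0,0,0,0]
    - [0,-0.005,-0.045,0,0,0,0]
    - [0,-0.005,-0.045,0,0,0,0]
    - [0,-0.005,-0.045,0,0,0,0]
    - [0,-0.005,-0.045,0,0,0,0]

```text
time_s: 5.5
eef_pos: [0.5419, -0.1627, 0.0914]
tcp_rot: [-0.0, 0.998, -0.055, 0.001]
force: [0.7, 0.5, -1.4]
finger_gap: 0.0395
```

Emit:
arm_command:
  moves:
    - [0,-0.005,-0.045,0,0,0,0]
    - [0,-0.005,-0.045,0,0,0,0]
    - [0,-0.005,-0.045,0,0,0,0]
    - [0,-0.005,-0.045,0,0,0,0]
    - [0,-0.005,-0.045,0,0,0,0]

```text
time_s: 6.0
eef_pos: [0.5417, 0.0187, 0.0915]
tcp_rot: [-0.0, 0.998, -0.055, 0.0]
force: [0.6, 0.0, -1.6]
finger_gap: 0.0393
```

Emit:
arm_command:
  moves:
    - [0,-0.005,-0.04,0,0,0,-0.0075]
    - [0,-0.003,-0.03,0,0,0,-0.0075]
    - [0,0,-0.005,0,0,0,-0.0075]
    - [0,0,0,0,0,0,0]
    - [0,0,0,0,0,0,0]

```text
time_s: 6.5
eef_pos: [0.5408, 0.0755, 0.091]
tcp_rot: [0.0, 1.0, -0.021, -0.0]
force: [0.3, -0.7, -1.9]
finger_gap: 0.0393
```

```bash
python3 -c "
from h import *
todo([.5417,.1059,.092],-2.3)
snap('scene','scene3');snap('wrist','wrist3');snap('top','top3')
crop('scene3',255,60,455,210,4,'s3')"
```

```text
t 6.5 pos [0.5408 0.0755 0.091 ] F [ 0.3 -0.7 -1.9] M [-0.12 -0.08  0.02] gap 0.0393 yaw -2.41
tool shift units [-0.0005 -0.0381 -0.0013] turn units [ 0.0003  0.     -0.0006] mm [ -0.4 -30.5  -1. ]
```

View pics/s3.png

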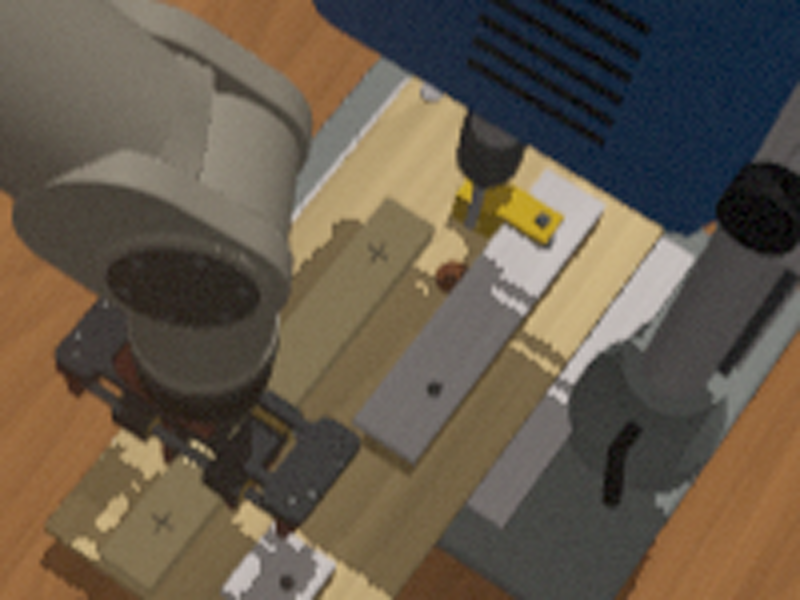

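View pics/wrist3.png

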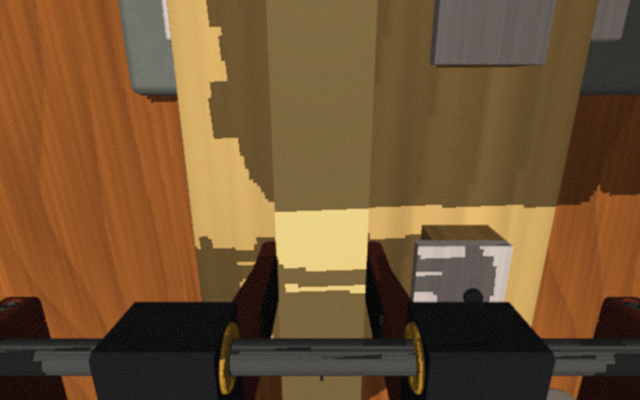

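View pics/top3.png

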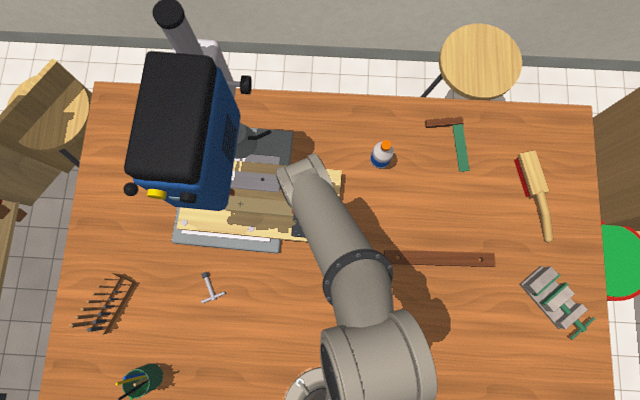

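The wrist view shows the blank parallel to the table, with block 1's lip corner at (433,63) and block 2's lip corner at (414,242). I'll use those to refine the corner position.

```bash
python3 -c "
from h import *
crop('wrist3',400,20,600,120,4,'w3a');crop('wrist3',400,200,600,340,4,'w3b')
print(pix2w('wrist3',433.5,62.5,.079),'exp -10,-185');print(pix2w('wrist3',414.5,241,.079),'exp -10,-275')
from fit import pose
for pr in [(.6115,.3483,np.radians(-2.3))]:
  print(pose(pr,(-.01,-.185,.079)),pose(pr,(-.01,-.275,.079)))
"
```

```text
[0.59612455 0.16756372 0.079     ] exp -10,-185
[0.59074163 0.07938677 0.079     ] exp -10,-275
[0.59408367 0.16385035 0.079     ] [0.59047181 0.07392286 0.079     ]
```

View pics/w3a.png

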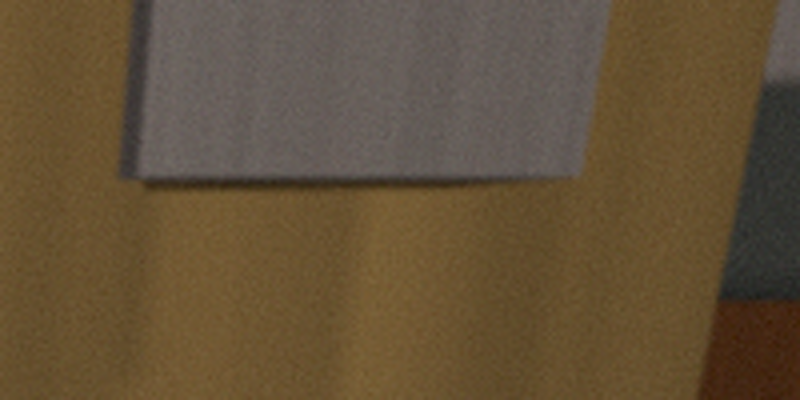

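View pics/w3b.png

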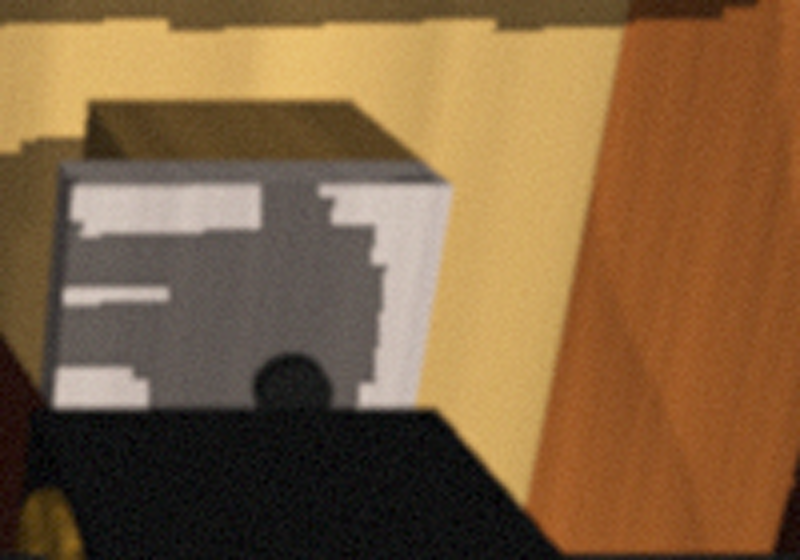

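```bash
python3 -c "
from fit import *
m=.001
def P(x,y,z): return (x*m,y*m,z*m+.048)
obs=[('wrist3',P(-10,-185,31),(434.6,64.2)),('wrist3',P(-10,-275,31),(417.6,245.2)),('wrist3',P(-10,-275,23),(415,240)),('wrist3',P(-10,-185,23),(430,64.2))]
t=(165,130); s=(260,70)
obs+=[('top0',P(80,-360,0),A((708,162),t)),('top0',P(-140,-360,0),A((682,458),t)),('top0',P(-10,-185,31),A((458,246),t)),('top0',P(-10,-275,31),A((581,261),t)),('top0',P(-10,-335,31),A((664,268),t)),('top0',P(-140,100,0),A((48,395),t)),
('scene0',P(-140,-360,0),A((25,487),s)),('scene0',P(80,-360,0),A((290,672),s)),('scene0',P(-10,-335,31),A((202,552),s)),('scene0',P(-10,-275,31),A((253,483),s)),('scene0',P(-10,-185,31),A((333,383),s))]
fit(obs,[.6,.35,-.04],('top0','scene0','wrist3'))
for e in [(270,0),(377,0),(275,205),(369,205)]: print(pix2w('wrist3',*e,.108))
"
```

```text
('top0', 'scene0', 'wrist3') [ 0.6146  0.3511 -0.0434] deg -2.48
[[-0.2, 0.3], [0.4, 0.2], [-0.7, -0.7], [-0.6, 1.3], [-1.3, -1.1], [-1.7, -1.5], [-1.9, -0.8], [-1.5, -1.5], [-1.4, -1.2], [-1.6, -1.4], [0.0, -0.3], [0.0, 0.8], [-0.1, 0.3], [0.7, -0.1], [0.4, -0.5]]
('top0',) [ 0.611   0.3463 -0.0425] deg -2.43
[[0.2, 0.1], [-0.1, -0.3], [-0.4, 0.5], [0.1, -0.3], [0.2, -0.0], [-0.1, -0.1]]
('scene0',) [ 0.6125  0.3511 -0.0382] deg -2.19
[[-0.2, -0.1], [0.0, 0.7], [-0.3, 0.3], [0.5, -0.2], [0.0, -0.7]]
('wrist3',) [ 0.615   0.3512 -0.0444] deg -2.55
[[0.2, -0.1], [0.5, -0.1], [-0.6, -1.0], [-0.2, 0.9]]
[0.52743396 0.18990363 0.108     ]
[0.566101   0.18830302 0.108     ]
[0.52295878 0.11190731 0.108     ]
[0.56309705 0.11024399 0.108     ]
```

Emit:
arm_command:
  moves:
    - [0,0,-0.02,0,0,0,0]
    - [0,0,-0.017,0.01,0,0,0]
    - [0,0,0,0.02,0,0,0]
    - [0,0,0,0.013,0,0,0]
    - [0,0,0,0,0,0,0]

```text
time_s: 7.15
eef_pos: [0.5404, 0.1065, 0.0552]
tcp_rot: [0.0, 1.0, -0.02, -0.001]
force: [0.1, -0.1, -1.3]
finger_gap: 0.0398
```

Emit:
arm_command:
  moves:
    - [0,0,0,0.002,0,0,0]
    - [0,0,0,0.002,0,0,0]
    - [0,0,0,0.001,0,0,0]
    - [0,0,0,0,0,0,0]

```text
time_s: 7.55
eef_pos: [0.5418, 0.1065, 0.0529]
tcp_rot: [-0.0, 1.0, -0.02, 0.0]
force: [0.2, -0.6, -1.6]
finger_gap: 0.0398
```

```bash
python3 -c "
from h import *
todo([.5417,.1059,.051],-2.5)"
```

```text
t 7.55 pos [0.5418 0.1065 0.0529] F [ 0.2 -0.6 -1.6] M [-0.15 -0.02 -0.  ] gap 0.0398 yaw -2.3
tool shift units [-0.0001  0.0007  0.0024] turn units [-0.     -0.0001  0.0011] mm [-0.1  0.6  1.9]
```

Emit:
arm_command:
  moves:
    - [0,0,0,0.001,0,0,0]
    - [0,0,0,0.001,0,0,0]
    - [0,0,0,0,0,0,0]

```text
time_s: 7.85
eef_pos: [0.5417, 0.1066, 0.0511]
tcp_rot: [-0.0, 1.0, -0.02, 0.0]
force: [1.2, 0.2, -1.4]
finger_gap: 0.0396
```

Emit:
arm_command:
  moves:
    - [0,0,0,0.001,0,0,0]
    - [0,0,0,0,0,0,0]

```text
time_s: 8.05
eef_pos: [0.5418, 0.1066, 0.0509]
tcp_rot: [0.0, 1.0, -0.02, 0.0]
force: [-1.3, -1.8, 5.5]
finger_gap: 0.0396
```

Emit:
arm_command:
  moves:
    - [0,0,0,0.001,0,0,0]
    - [0,0,0,0,0,0,0]

```text
time_s: 8.25
eef_pos: [0.5418, 0.1066, 0.051]
tcp_rot: [0.0, 1.0, -0.02, 0.0]
force: [-4.2, -1.0, 13.1]
finger_gap: 0.0392
```

The force rose to 13 N at constant height, so the blank is on the table. I'll ease it to a light press and slide it back towards the fence, with about 42 mm expected.

Emit:
arm_command:
  moves:
    - [0,0,0,-0.001,0,0,0]
    - [0,0.01,0,0,0,0,0]
    - [0,0.015,0,0,0,0,0]
    - [0,0.01,0,0,0,0,0]
    - [0,0.005,0,0,0,0,0]

```text
time_s: 8.75
eef_pos: [0.574, 0.1058, 0.0509]
tcp_rot: [-0.0, 1.0, -0.02, -0.0]
force: [-4.5, 0.4, 9.3]
finger_gap: 0.0395
```

```bash
python3 -c "
from h import *
todo([.5417,.1059,.051],-2.5)
snap('wrist','wrist4'); snap('scene','scene4'); crop('scene4',255,60,455,210,4,'s4')"
```

```text
t 8.75 pos [0.574  0.1058 0.0509] F [-4.5  0.4  9.3] M [-0.03  0.94  0.25] gap 0.0395 yaw -2.24
tool shift units [-0.0404  0.0015 -0.0001] turn units [-0.0001  0.      0.0014] mm [-32.3   1.2  -0.1]
```

View pics/wrist4.png

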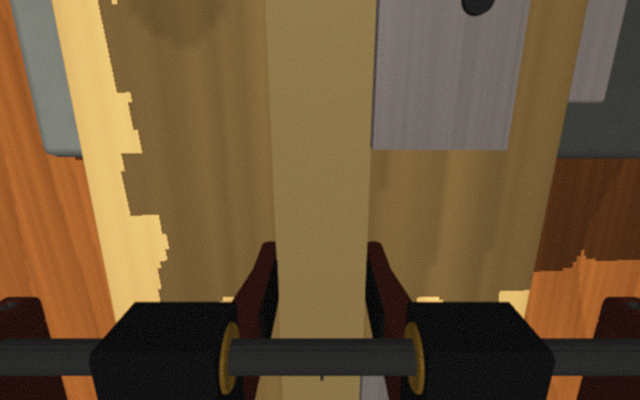

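View pics/s4.png

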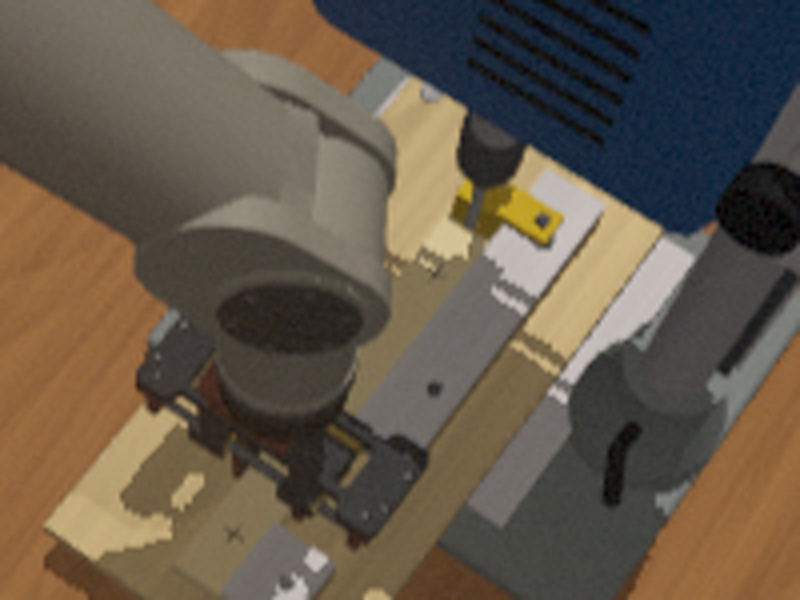

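Emit:
arm_command:
  moves:
    - [0,0.003,0,-0.0006,0,0,0]
    - [0,0.003,0,0,0,0,0]
    - [0,0.003,0,0,0,0,0]
    - [0,0,0,0,0,0,0]

```text
time_s: 9.25
eef_pos: [0.5813, 0.1053, 0.051]
tcp_rot: [-0.0, 1.0, -0.02, 0.0]
force: [-1.5, 0.9, 3.8]
finger_gap: 0.0393
```

Emit:
arm_command:
  moves:
    - [0,0.002,0,0,0,0,0]
    - [0,0.001,0,0,0,0,0]
    - [0,0,0,0,0,0,0]

```text
time_s: 9.55
eef_pos: [0.5828, 0.1052, 0.051]
tcp_rot: [-0.0, 1.0, -0.02, -0.0]
force: [-4.2, -0.2, 6.4]
finger_gap: 0.0394
```

Emit:
arm_command:
  moves:
    - [0,0.001,0,0,0,0,0]
    - [0,0.001,0,0,0,0,0]
    - [0,0,0,0,0,0,0]

```text
time_s: 9.85
eef_pos: [0.5829, 0.1052, 0.051]
tcp_rot: [0.0, 1.0, -0.02, -0.002]
force: [-8.6, 0.6, 11.7]
finger_gap: 0.0393
```

```bash
python3 -c "
from h import *
todo([.5917,.1059,.051],-2.5)"
```

```text
t 9.85 pos [0.5829 0.1052 0.051 ] F [-8.6  0.6 11.7] M [ 0.08  1.64 -0.09] gap 0.0393 yaw -2.27
tool shift units [ 0.0109 -0.0013 -0.    ] turn units [0.0002 0.0011 0.0013] mm [ 8.8 -1.  -0. ]
```

Emit:
arm_command:
  moves:
    - [0,0.001,0,-0.0005,0,0,0]
    - [0,0.001,0,-0.0005,0,0,0]
    - [0,0,0,0,0,0,0]

```text
time_s: 10.15
eef_pos: [0.5829, 0.1053, 0.0511]
tcp_rot: [0.0, 1.0, -0.02, -0.003]
force: [-11.3, 1.1, 9.8]
finger_gap: 0.0393
```

```bash
python3 -c "
from h import *
todo([.5917,.1059,.051],-2.5)
snap('wrist','wrist5'); snap('scene','scene5'); crop('scene5',300,60,420,150,6,'s5')"
```

```text
t 10.15 pos [0.5829 0.1053 0.0511] F [-11.3   1.1   9.8] M [ 0.2   2.14 -0.21] gap 0.0393 yaw -2.27
tool shift units [ 0.0109 -0.0012  0.    ] turn units [0.0003 0.002  0.0013] mm [ 8.7 -1.   0. ]
```

View pics/wrist5.png

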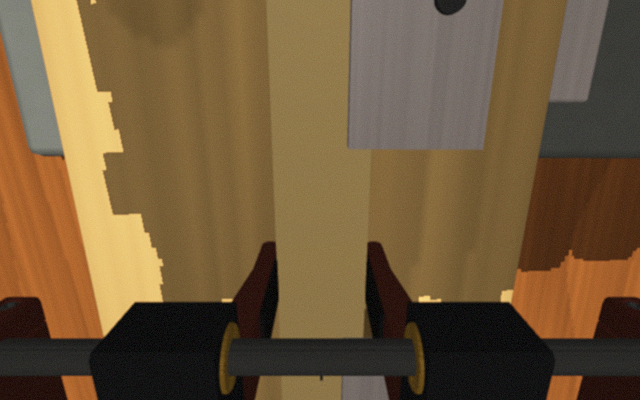

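View pics/s5.png

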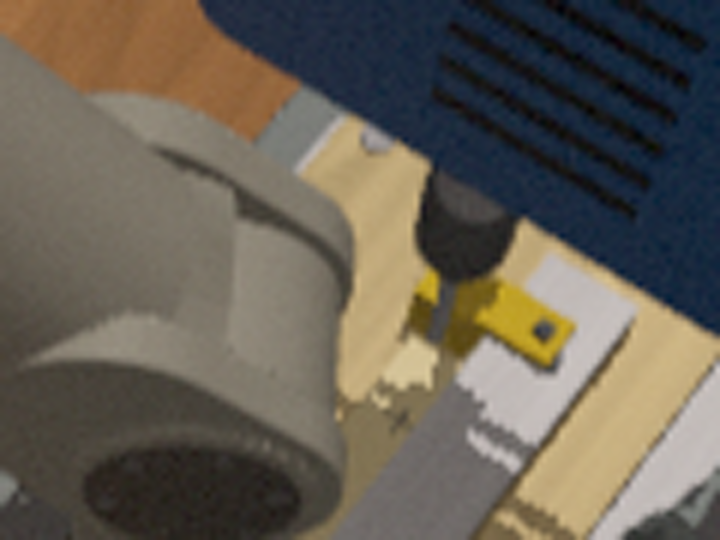

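The blank is on the fence: the force builds to -11 N in x, the travel fits the expected home position, and the lip covers about 9 mm of it. I'll ease slightly and slide left to the stop, with about 15 mm expected.

Emit:
arm_command:
  moves:
    - [0,-0.001,0,-0.0005,0,0,0]
    - [0,0,-0.004,0,0,0,0]
    - [0,0,-0.004,0,0,0,0]
    - [0,0,-0.004,0,0,0,0]
    - [0,0,0,0,0,0,0]

```text
time_s: 10.75
eef_pos: [0.5831, 0.1104, 0.051]
tcp_rot: [0.003, 1.0, -0.021, -0.003]
force: [-8.9, -8.5, 8.3]
finger_gap: 0.0397
```

```bash
python3 -c "
from h import *
todo([.5917,.1209,.051],-2.5)"
```

```text
t 10.75 pos [0.5831 0.1104 0.051 ] F [-8.9 -8.5  8.3] M [-1.5   1.7   0.12] gap 0.0397 yaw -2.4
tool shift units [ 0.0102 -0.0135 -0.0001] turn units [0.0019 0.0019 0.0006] mm [  8.1 -10.8  -0.1]
```

Emit:
arm_command:
  moves:
    - [0,0,-0.002,0,0,0,0]
    - [0,0,-0.002,0,0,0,0]
    - [0,0,0,0,0,0,0]

```text
time_s: 11.05
eef_pos: [0.5832, 0.1131, 0.051]
tcp_rot: [0.003, 1.0, -0.021, -0.003]
force: [-9.7, -9.9, 9.1]
finger_gap: 0.0393
```

Emit:
arm_command:
  moves:
    - [0,0,-0.002,0,0,0,0]
    - [0,0,-0.001,0,0,0,0]
    - [0,0,0,0,0,0,0]

```text
time_s: 11.35
eef_pos: [0.5833, 0.1153, 0.0511]
tcp_rot: [0.003, 1.0, -0.021, -0.003]
force: [-8.9, -9.3, 9.7]
finger_gap: 0.0395
```

Friction is steady at about 9.5 N and the blank is still moving. I'll continue to the stop.

Emit:
arm_command:
  moves:
    - [0,0,-0.002,0,0,0,0]
    - [0,0,-0.002,0,0,0,0]
    - [0,0,0,0,0,0,0]

```text
time_s: 11.65
eef_pos: [0.5835, 0.1187, 0.0511]
tcp_rot: [0.003, 1.0, -0.021, -0.003]
force: [-9.5, -8.6, 8.5]
finger_gap: 0.0395
```

Emit:
arm_command:
  moves:
    - [0,0,-0.002,0,0,0,0]
    - [0,0,-0.002,0,0,0,0]
    - [0,0,0,0,0,0,0]

```text
time_s: 11.95
eef_pos: [0.5836, 0.1202, 0.0511]
tcp_rot: [0.004, 1.0, -0.021, -0.003]
force: [-10.2, -12.1, 12.6]
finger_gap: 0.0397
```

Emit:
arm_command:
  moves:
    - [0,0,-0.002,0,0,0,0]
    - [0,0,-0.001,0,0,0,0]
    - [0,0,0,0,0,0,0]

```text
time_s: 12.25
eef_pos: [0.5835, 0.1202, 0.051]
tcp_rot: [0.006, 1.0, -0.022, -0.004]
force: [-11.4, -17.5, 14.0]
finger_gap: 0.0397
```

```bash
python3 -c "
from h import *
todo([.5835,.1202,.051],-2.5)
s,R=st(); print(np.round(R[:,2],4), np.round(R[:,0],4))
snap('wrist','wrist6'); snap('scene','scene6'); crop('scene6',300,60,420,150,6,'s6')"
```

```text
t 12.25 pos [0.5835 0.1202 0.051 ] F [-11.4 -17.5  14. ] M [-3.32  1.99  0.35] gap 0.0397 yaw -2.53
tool shift units [0. 0. 0.] turn units [ 0.0037  0.0023 -0.0002] mm [0. 0. 0.]
[-0.0079 -0.0114 -0.9999] [ 0.999  -0.0442 -0.0074]
```

View pics/wrist6.png

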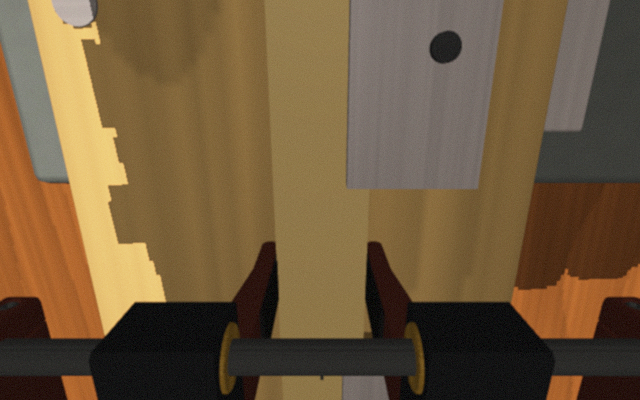

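View pics/s6.png

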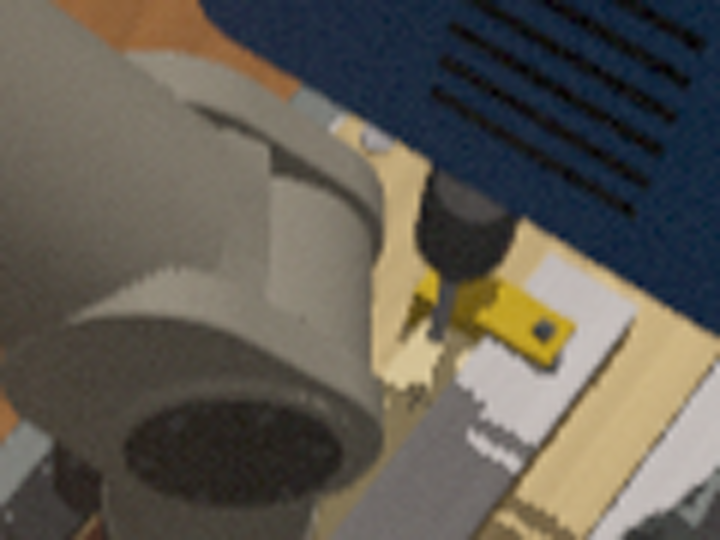

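View pics/scene6.png

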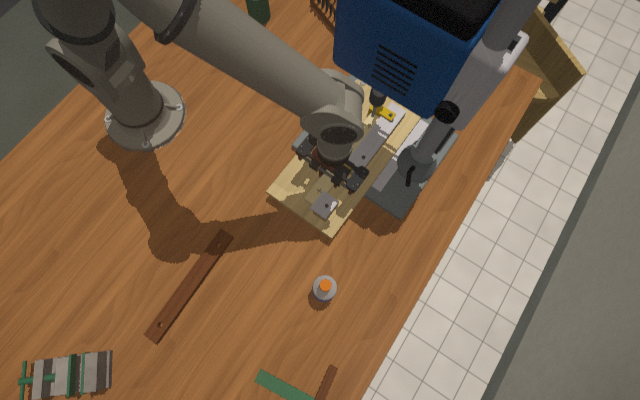

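The blank stops dead at y = 0.1202 while the force keeps rising, after 14.9 mm of travel against 15 expected. The tool's yaw is now -2.53°, parallel to the fence. In the wrist view the lip edge covers the blank along u≈347. I'll straighten the slight tool tilt and firm up the push on both faces.

Emit:
arm_command:
  moves:
    - [0,0,0,-0.0006,0.002,0.001,0]
    - [0,0,0,0,0.002,0.001,0]
    - [0,0,0,0,0,0,0]

```text
time_s: 12.65
eef_pos: [0.5836, 0.1204, 0.051]
tcp_rot: [-0.001, 1.0, -0.022, -0.0]
force: [-6.7, -15.4, 8.2]
finger_gap: 0.0396
```

```bash
python3 -c "
from h import *
todo([.5835,.1202,.051],-2.5)"
```

```text
t 12.65 pos [0.5836 0.1204 0.051 ] F [ -6.7 -15.4   8.2] M [-3.53  1.72  0.38] gap 0.0396 yaw -2.52
tool shift units [-0.0001  0.0002 -0.    ] turn units [-0.0005  0.0003 -0.0001] mm [-0.1  0.2 -0. ]
```

Emit:
arm_command:
  moves:
    - [0,0.001,-0.001,0,0,0,0]
    - [0,0.001,-0.001,0,0,0,0]
    - [0,0,0,0,0,0,0]
    - [0,0,0,0,0,0,0]

```text
time_s: 13.05
eef_pos: [0.5836, 0.1204, 0.051]
tcp_rot: [0.001, 1.0, -0.022, -0.002]
force: [-13.5, -19.6, 15.1]
finger_gap: 0.0396
```

```bash
python3 -c "
from h import *
todo([.5835,.1202,.051],-2.5)"
```

```text
t 13.05 pos [0.5836 0.1204 0.051 ] F [-13.5 -19.6  15.1] M [-4.2   2.66  0.4 ] gap 0.0396 yaw -2.54
tool shift units [-0.0001  0.0002 -0.0001] turn units [ 0.0005  0.0013 -0.0002] mm [-0.1  0.2 -0. ]
```

Emit:
arm_command:
  moves:
    - [0,0.001,-0.001,-0.0006,0,0.0005,0]
    - [0,0.001,-0.001,-0.0006,0.0005,0.0005,0]
    - [0,0,-0.001,0,0,0,0]
    - [0,0,0,0,0,0,0]
    - [0,0,0,0,0,0,0]

```text
time_s: 13.55
eef_pos: [0.5836, 0.1204, 0.051]
tcp_rot: [0.002, 1.0, -0.023, -0.002]
force: [-16.8, -22.8, 15.1]
finger_gap: 0.0395
```

```bash
python3 -c "
from h import *
todo([.5835,.1202,.051],-2.5)"
```

```text
t 13.55 pos [0.5836 0.1204 0.051 ] F [-16.8 -22.8  15.1] M [-5.04  3.14  0.55] gap 0.0395 yaw -2.58
tool shift units [-0.0001  0.0003 -0.    ] turn units [ 0.0011  0.0015 -0.0005] mm [-0.1  0.2 -0. ]
```

Mz = +0.55 N·m puts the fence reaction more on the left block. I'll add a small yaw push to load the right block as well.

Emit:
arm_command:
  moves:
    - [0,0.0005,0,-0.0005,0,0,-0.002]
    - [0,0,0,0,0,0,0]
    - [0,0,0,0,0,0,0]

```text
time_s: 13.85
eef_pos: [0.5836, 0.1204, 0.051]
tcp_rot: [0.001, 1.0, -0.02, -0.003]
force: [-17.3, -22.9, 12.0]
finger_gap: 0.0395
```

```bash
python3 -c "
from h import *
todo([.5835,.1202,.051],-2.5)"
```

```text
t 13.85 pos [0.5836 0.1204 0.051 ] F [-17.3 -22.9  12. ] M [-4.93  3.16 -0.03] gap 0.0395 yaw -2.32
tool shift units [-0.0001  0.0002  0.    ] turn units [0.001  0.0018 0.001 ] mm [-0.1  0.2  0. ]
```

```bash
python3 -c "
from h import *
todo([.5835,.1202,.051],-2.5)
snap('wrist','wrist7'); snap('scene','scene7'); crop('scene7',260,140,360,240,6,'s7'); crop('wrist7',250,0,410,200,4,'w7'); crop('scene7',340,70,440,170,6,'s7b')"
```

```text
t 13.85 pos [0.5836 0.1204 0.051 ] F [-17.3 -22.9  12. ] M [-4.93  3.16 -0.03] gap 0.0395 yaw -2.32
tool shift units [-0.0001  0.0002  0.    ] turn units [0.001  0.0018 0.001 ] mm [-0.1  0.2  0. ]
```

View pics/s7.png

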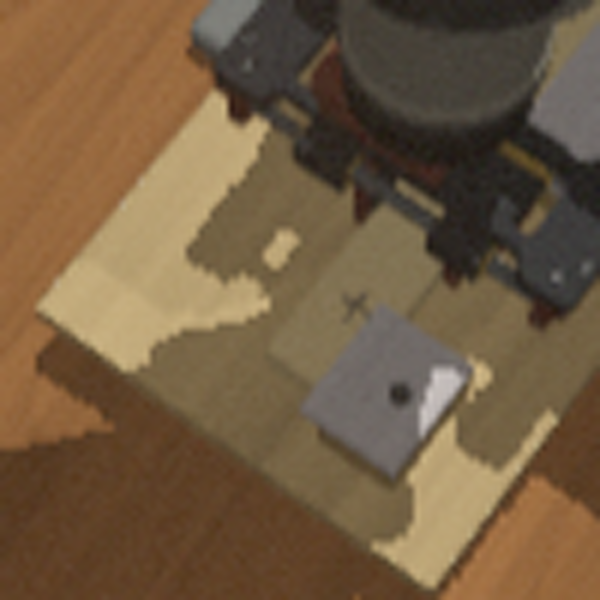

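View pics/w7.png

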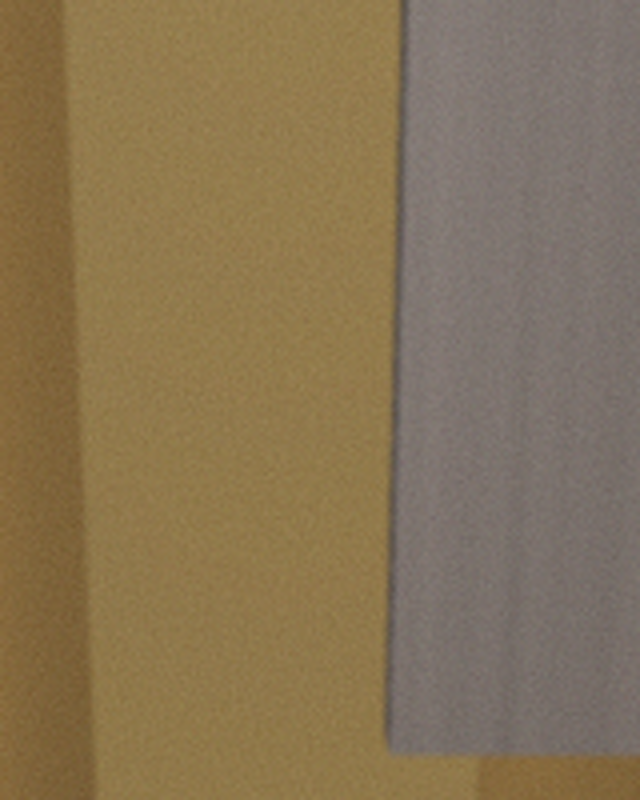

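View pics/s7b.png

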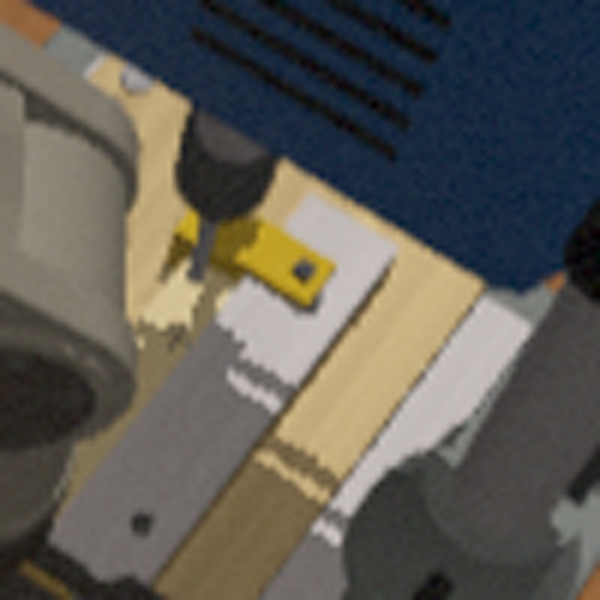

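```bash
python3 -c "
from fit import *
w=lambda p,z: pix2w('wrist7',*A(p,(250,0)),z)[:2]
a,b=w((65,0),.068),w((94,760),.068)
for z,c,d in [(.071,(402,0),(386,745)),(.079,(408,0),(391,745))]:
  c,d=w(c,z),w(d,z)
  ang=lambda p,q: np.degrees(np.arctan2(-(p-q)[0],(p-q)[1]))
  n=np.array([np.cos(np.radians(ang(c,d))),np.sin(np.radians(ang(c,d)))])
  print('blank ang',ang(a,b),'lip ang',ang(c,d),'dist top,bot',(c-a)@n,(d-b)@n)
s=lambda p,z: pix2w('scene7',*A(p,(260,140),6),z)[:2]
r,m=s((270,350),.068),s((362,235),.068)
l1,l2=s((303,408),.079),s((379,306),.079)
print('blank edge ang',ang(m,r),'lip2',ang(l2,l1),'dist',(l1-r)@n,(l2-m)@n, 'end gap y', (r-l1)@np.array([-n[1],n[0]]))
"
```

```text
blank ang -2.4884638085402986 lip ang -2.236452947817543 dist top,bot 0.03023595678762586 0.030550026113982613
blank ang -2.4884638085402986 lip ang -2.25000484937838 dist top,bot 0.03021440365529107 0.030511583982066937
blank edge ang -3.0242797031342676 lip2 -1.4690852198072006 dist 0.029501839134364 0.027808409454174492 end gap y 0.015590209394043606
```

Checks on the pictures:
- **Fence, left block:** blank front edge to lip 30.2 and 30.5 mm (30 expected).
- **Fence, right block:** 29.5 mm at the blank's right end and 27.8 mm at a second, rougher point.
- **Stop:** the right end sits 15.6 mm from the lip end (15 expected).

So it is home. I'll firm the push a little, let it settle and check once more.

Emit:
arm_command:
  moves:
    - [0,0.001,-0.001,-0.0004,0,0,0]
    - [0,0.0005,-0.001,-0.0004,0,0,0]
    - [0,0,0,0,0,0,0]
    - [0,0,0,0,0,0,0]
    - [0,0,0,0,0,0,0]

```text
time_s: 14.45
eef_pos: [0.5836, 0.1204, 0.051]
tcp_rot: [0.003, 1.0, -0.02, -0.004]
force: [-19.6, -25.8, 13.1]
finger_gap: 0.0391
```

Emit:
arm_command:
  moves:
    - [0,0,0,0,0,0,0]
    - [0,0,0,0,0,0,0]
    - [0,0,0,0,0,0,0]
    - [0,0,0,0,0,0,0]
    - [0,0,0,0,0,0,0]

```text
time_s: 14.95
eef_pos: [0.5836, 0.1204, 0.051]
tcp_rot: [0.003, 1.0, -0.02, -0.004]
force: [-19.7, -26.0, 11.9]
finger_gap: 0.0399
```

```bash
python3 -c "
from h import *
todo([.5835,.1202,.051],-2.5)
snap('scene','scene8');snap('top','top8')"
```

```text
t 14.95 pos [0.5836 0.1204 0.051 ] F [-19.7 -26.   11.9] M [-5.45  3.6   0.01] gap 0.0399 yaw -2.34
tool shift units [-0.0001  0.0003  0.0001] turn units [0.0017 0.0027 0.0009] mm [-0.   0.2  0. ]
```

View pics/top8.png

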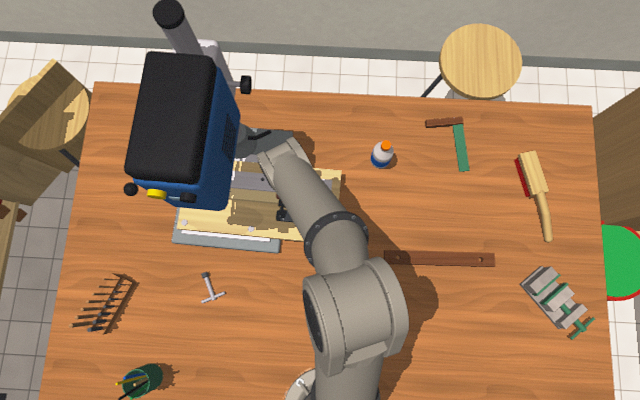

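The top view shows the glue (382,153) and the dark blank (385-495, 258) where they were, and the arm clear of the drill head. The forces are steady, so I'm handing in.

```bash
python3 -c "
from h import *
print(env.sign_off()); s,R=st(); print(s['time_s'],np.round(s['force'],1),s['finger_gap'])"
```

```text
the job is handed in; nothing more can be done
None
the job is handed in; nothing more can be done
```

The pale blank is home under the lip, pressed against the fence and the yellow stop, and still gripped at 60 N. I handed the job in at about 15 s of the 61 s allowed; no verdict came back.

I gripped it 70 mm right of its centre so the rear finger sat in the fence gap, then laid it flat on the table. I pushed it back to the fence, then left until it met the stop.

**Last checks:**
- **Push:** the reaction on the tool was steady at -19.7 N (fence), -26.0 N (stop direction, part of it friction) and +11.9 N (table). There was no movement and almost no twisting moment, so both fence blocks carry load.
- **Fence, left block:** the front edge measured 30.2 to 30.5 mm from the lip edge, where 30 is home.
- **Fence, right block:** 29.5 mm at the blank's right end. A second, rougher point gave 27.8 mm and edge angles about 1.5° apart; I put that down to reading short edges off the picture.
- **Stop:** the right end measured 15.6 mm from the lip end, where 15 is home. I judged contact at the stop from the blank stopping dead as the force rose, because I could not see that end directly.
- **Rest of the scene:** the dark blank and glue bottle look unmoved, and the drill head was not touched as far as the pictures and forces show.
- **Tool tilt:** the tool ended about 0.6° off vertical. The steady grip height suggests the blank is flat, but I did not measure that directly.

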